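# Draw the blue bead case out of its bay

### The job

Three flat bead cases lie in the bays of the wooden board on the embroidery desk. Press down on top of the blue case and draw it straight out of its bay towards you, keeping it flat on the board, until its front edge is at the red line; then let go of it. Leave the yellow and the white case in their bays.

Things in the scene. Friction and masses are not known exactly. Their poses are not given: they have to be found in the camera images.
- rack: Fixed pale wood board 292 x 330 x 8 mm, three open bays at far end. Origin on table under bay area; x points into the bays, y left, z up. Cases slide on its flat top, z = 8 mm, x -215 to +77. Bays centred at y = +102, 0, -102, 96 wide; walls 10 mm above the top; mouths at x = -55, back wall +63. Red line along y at x = -185 (6 mm wide): a case with its front edge there has its origin at x = -135.
- blue_case: Blue flat closed bead case, hard plastic, 100 (x) x 92 (y) x 16 mm high, 0.16 kg, loose. Origin: centre of its underside, axes as the rack's, front edge at x = -50, flat lid top at z = 16. Starts in any bay, at differing depths. Dark grip patch 36 x 46 mm on the lid centred at x = -10: press there. Slides easily on the board (friction 0.25, far less than fingertips on the lid); 5 to 20 N of press carries it along.
- yellow_case: Bystander in another bay: yellow flat closed bead case, hard plastic, 100 (x) x 92 (y) x 16 mm high, 0.16 kg, loose, origin and axes as the blue case.
- white_case: Bystander in another bay: white flat closed bead case, hard plastic, 100 (x) x 92 (y) x 16 mm high, 0.16 kg, loose, origin and axes as the blue case.
Not all that is in view belongs to the job. Several things have the shape of the blue_case; the one meant has the colours described above.

How it is judged (in metres and radians):
On the way:
1. the blue case is being drawn out under the fingertips (contact force between the fingers and blue_case above 1 N and x of blue_case in the frame of rack between -0.11 and -0.055 m), for 0.1 s.
At the end, for the whole second after the job is handed in: The blue case lies flat and still on the board, clear of the bays, its front edge within 15 mm of the middle of the red line and its sides within 11 degrees of the board's, its middle within 125 mm of the board's long centre line; the yellow and white cases lie within 15 mm of where they started (x of blue_case in the frame of rack between -0.15 and -0.12 m and y of blue_case in the frame of rack between -0.125 and 0.125 m and z of blue_case in the frame of rack below 0.012 m and angle between blue_case's own z axis and vertical below 0.05 rad and angle between the x axis of blue_case and the x axis of rack, either way round below 0.2 rad and linear speed of blue_case below 0.01 m/s and distance of each of yellow_case, white_case from where it was at the start of the episode below 0.015 m); the robot touches nothing.
It fails at once if the blue case is lifted more than 12 mm off the board or tipped more than 15 degrees (z of blue_case in the frame of rack above 0.02 m or angle between blue_case's own z axis and vertical above 0.26 rad).
It fails at once if the yellow or the white case is moved more than 20 mm (distance of any of yellow_case, white_case from where it was at the start of the episode above 0.02 m).
It also fails if it takes over 32 s, if anything falls off the work surface, if the arm or the gripper's body presses on something with over 40 N, if the wrist force passes 120 N, or if a joint passes its speed limit or range.

### The arm

A 6-joint arm with a two-finger parallel gripper is mounted at the origin on the work surface. World frame = base frame: x ahead of the robot, y to its left, z up, the work surface at z = 0. Lengths are in mm, angles in rad, forces in N, time in s.
With the tool pointing down it reaches from about 300 to 875 mm from the base axis. Payload 4.2 kg.
Tool frame: the origin (TCP) lies at the very end of the fingers, on their centre line; the grasp point (between the pads) lies 19 mm behind it; x points along the fingers, y is the direction in which the jaws open and shut, and the axes are right-handed (so a half turn about x gives the same grasp; the last joint's range is limited). The gripper opens to 85 mm and grips with 20 to 120 N. Pads are 22 mm wide; open, the fingers measure 114 mm over their backs; the gripper's body (76 mm by 85 mm) begins 54 mm behind the grasp point. The pads swing forward as they close: fully open they stand 13 mm farther back than shut.
Start: joints at [1.312, 0.32, 1.565, -0, 1.257, -0.02], TCP at [136.01, 558.697, 231.338] pointing down, gripper open.
Joint ranges: [-3.11, 3.11], [-0.84, 2.01], [0.21, 2.61], [-1.34, 4.49], [0.05, 2.63], [-2.56, 2.56]. Speed limits (rad/s): [2.57, 2.57, 3.14, 3.14, 3.14, 3.14].

### API

Orientations are given as [roll, pitch, yaw] about the fixed x, y, z axes, in that order (R = Rz(yaw) Ry(pitch) Rx(roll)).
In Python, from plant import r, capture, hand_in, find_in, masks_of gives the robot as it stands.
- The arm moves only by the tool play_rows, never from a script. Its argument "steps" is one flat list of numbers, 7 for each row, row after row: the turn, a rotation vector about the world's x, y, z in degrees, then the shift along the world's x, y, z in cm, then the gripper's target within -1 to 1 (fully open at 1, half-way at 0, shut at -1). A call has 1 to 20 rows; each row is the pose to reach, as a shift and turn from the pose measured when the call began; what a row does not reach only later rows make up. A row lasts 1/10 s, in which the tool goes at most 50 mm and 8.59 degrees, less where a joint would pass 70% of its speed; a pose out of reach is approached as far as the arm can. A call with a gripper value outside its range is refused whole. The fingers move at their own pace and stop on an object; "newtons" is the grip in N (left out, the last holds). Time passes only in rows, so rows that repeat a pose let the fingers close. It gives the time, the measured TCP pose, the force and the opening at its end, in the units of the state.
- r.sense(): the state, without advancing time (a new reading comes with each control period).
- capture(name): name is "scene" or "side" or "wrist"; returns a dict with "image" (384x512x3 uint8, red, green, blue), "fov_y" (degrees; the focal length in pixels is half the picture's height over the tangent of half this angle, whatever the lens; pixels are square), "cx", "cy" (the principal point, pixels), "position" and "attitude" of the camera in the world; the wrist camera has in their place "mount" (4x4, takes a point from camera to tool coordinates, whose origin is the TCP and whose axes are the tool frame's). Camera axes: x right, y down, z forward; pixel columns grow to the right and rows downward; lengths in mm; the calibration is good to about 2 mm. A picture is of the moment at which its call begins: read the wrist's pose just before it. There is no depth.
- hand_in(): hands the job in, once; it reports no verdict.
Trained networks look in the newest picture that a camera, given by its name, has taken for a name from the list of things; names that differ only in an ending like _2 or _b are one class to them, and where a whole thing is asked for, a point or a joint stands for the part that bears it (a point fixed in the world has none). Each returns a list of dicts, best first, with "p" (0 to 1); they miss things now and then, are a little off and sometimes report something else, mostly with a low value. They report only what shows in the picture. A call takes as long as a camera call. They do not tell look-alikes from the thing itself.
- find_in(query, camera): "box" ([left, top, right, bottom] in pixels, round what is visible of it).
- masks_of(query, camera): "mask" (384x512 bool, what is visible of it) and "box" ([left, top, right, bottom] in pixels, round what is visible of it).
The state is a dict: "time_s": time; "q": joint angles; "qvel": joint speeds; "joint_efforts": joint torques, N m; "eef_pos": TCP position; "orientation": TCP orientation; "wrist_force": force on the tool from outside, world axes, zero at the start; "moment": the same for the moment, N m; "finger_gap": finger opening in mm.
Only numpy, scipy, OpenCV 4.12 (cv2) and the standard library are available. Lean on these libraries where they do the work, as an engineer would, in place of code of your own. Each camera call takes 0.05 s, during which the arm holds its last target.

## Working session

There is one attempt and no reset: what is moved stays moved. The work goes in short steps, Python scripts to look and compute and a tool call to move; the robot and the scene stay as the last step left them, time stands still between calls to the robot, and variables do not carry over. Pictures are saved under pics/ and viewed, and the job is handed in when it is done.

Besides the shell and the picture viewer there is one more tool, called after "Emit:" by a JSON object that holds its "api" and its "payload", one argument or row to a line. play_rows: Moves the arm, as the interface text tells. Its arguments: {"type":"object","properties":{"steps":{"type":"array"},"newtons":{"type":"number"}},"required":["steps"]}

```bash
mkdir -p pics
python3 - <<'E'
from plant import r,capture,find_in,masks_of
import cv2,numpy as np
print(r.sense())
for n in ["scene","side","wrist"]:
    c=capture(n); cv2.imwrite(f"pics/{n}0.png",c["image"][:,:,::-1])
    print(n,{k:v for k,v in c.items() if k!="image"})
    for q in ["rack","blue_case","yellow_case","white_case"]:
        print(q,[(np.round(d["box"]).tolist(),round(d["p"],2)) for d in find_in(q,n)][:4])
a=[cv2.imread(f"pics/{n}0.png") for n in ["scene","side"]]
cv2.imwrite("pics/both.png",cv2.resize(np.vstack(a),None,fx=.78,fy=.78))
E
```

```text
{'time_s': 0.0, 'q': array([ 1.31202013e+00,  3.20298283e-01,  1.56568209e+00,  6.00755652e-07,
        1.25738417e+00, -1.99473240e-02]), 'qvel': array([-2.96683770e-03,  1.33416090e-03,  9.70149053e-05,  4.64868613e-04,
        2.98040244e-05, -2.91407848e-04]), 'joint_efforts': array([-1.49249478e-03, -4.15538907e+01, -2.34152538e+01,  9.82932136e-07,
        8.61573819e-03,  2.73291244e-05]), 'eef_pos': array([135.87306768, 558.22779404, 230.47739656]), 'orientation': array([-1.591066  ,  1.56902444, -1.82989506]), 'wrist_force': array([-0.28672164, -0.0020755 , -0.75100877]), 'moment': array([-0.03001331, -0.0131425 , -0.04809605]), 'finger_gap': 85.76176934412888}
scene {'fov_y': 54.234134116306784, 'cx': 257.6423479007317, 'cy': 191.1981389479996, 'position': array([1087.10044975,  -65.08794033,  612.07830364]), 'attitude': array([-2.50508113, -0.01470484,  1.16199406])}
rack [([111.0, 108.0, 287.0, 246.0], 0.8)]
blue_case [([235.0, 233.0, 304.0, 295.0], 0.98), ([299.0, 127.0, 352.0, 167.0], 0.87), ([220.0, 153.0, 272.0, 200.0], 0.6), ([172.0, 160.0, 223.0, 207.0], 0.5)]
yello
[... 360 characters left out ...]
73.0, 302.0, 336.0], 0.55)]
blue_case [([162.0, 136.0, 212.0, 166.0], 0.72), ([200.0, 174.0, 255.0, 217.0], 0.64)]
yellow_case [([216.0, 244.0, 288.0, 301.0], 0.6)]
white_case [([200.0, 209.0, 263.0, 258.0], 0.93)]
wrist {'fov_y': 64.76047890116921, 'cx': 255.95318837754604, 'cy': 191.459776770009, 'mount': array([[-1.42567883e-03, -3.22262686e-01,  9.46649211e-01,
        -1.41702992e+02],
       [ 9.99998841e-01,  4.67912056e-05,  1.52195367e-03,
        -4.86628600e-01],
       [-5.34763734e-04,  9.46650283e-01,  3.22262245e-01,
        -8.33970167e+01],
       [ 0.00000000e+00,  0.00000000e+00,  0.00000000e+00,
         1.00000000e+00]])}
rack []
blue_case []
yellow_case []
white_case []
```

View pics/both.png

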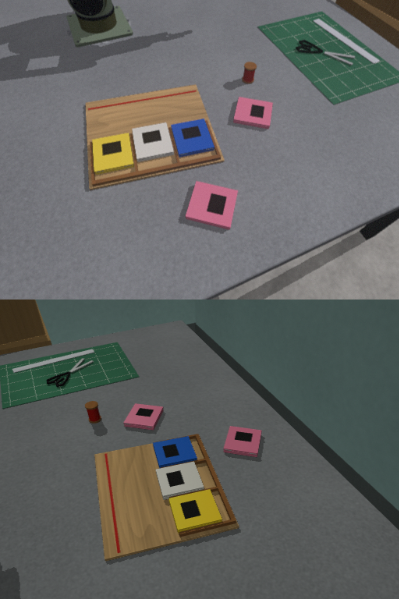

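Run:
```python
import cv2
a=cv2.imread("pics/scene0.png")[90:310,95:370]
cv2.imwrite("pics/crop_s.png",cv2.resize(a,None,fx=2.7,fy=2.7,interpolation=cv2.INTER_CUBIC))
a=cv2.imread("pics/side0.png")[130:340,110:320]
cv2.imwrite("pics/crop_d.png",cv2.resize(a,None,fx=2.8,fy=2.8,interpolation=cv2.INTER_CUBIC))
```

```text
(no output)
```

View pics/crop_s.png

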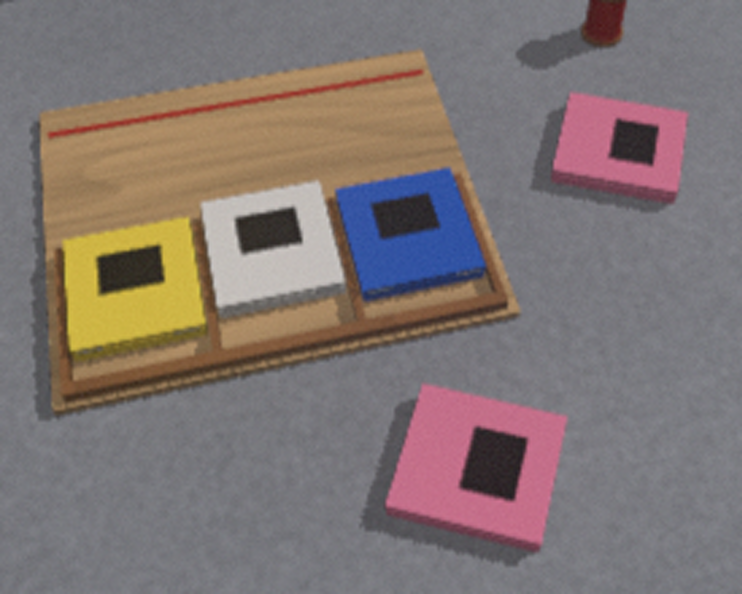

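View pics/crop_d.png

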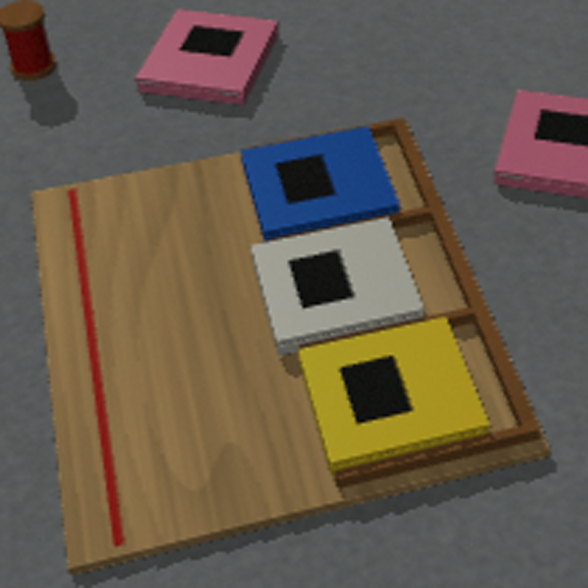

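The blue case is the left one in the board, at scene (246,176) and side (226,195). Yellow (147,196) and white (197,183) sit in the other two bays. The two same-shaped cases at scene (269,264) and (325,147) are pink and off the board, so they're decoys. Next I'll fit the poses of the board and the case.

```bash
cat > h.py <<'E'
import numpy as np,cv2
from scipy.spatial.transform import Rotation as Ro
def proj(c,P):
    R=Ro.from_euler('xyz',c["attitude"]).as_matrix()
    p=(np.atleast_2d(P)-c["position"])@R
    f=192/np.tan(np.radians(c["fov_y"])/2)
    return np.c_[c["cx"]+f*p[:,0]/p[:,2],c["cy"]+f*p[:,1]/p[:,2]]
def pose(v,P,z=0):
    c,s=np.cos(v[2]),np.sin(v[2]);P=np.atleast_2d(P).astype(float)
    return np.c_[v[0]+c*P[:,0]-s*P[:,1],v[1]+s*P[:,0]+c*P[:,1],P[:,2]+z]
E
python3 - <<'E'
from plant import capture
from h import *
from scipy.optimize import least_squares
C={n:capture(n) for n in("scene","side")}
S=lambda u,v:(95+(u+.5)/2.7-.5,90+(v+.5)/2.7-.5)
D=lambda u,v:(110+(u+.5)/2.8-.5,130+(v+.5)/2.8-.5)
rk=[("scene",(-215,165,8),S(422,52)),("scene",(-215,-165,8),S(41,114)),("scene",(77,165,8),S(518,311)),("scene",(77,-165,8),S(57,405)),
("side",(-215,165,8),D(34,190)),("side",(-215,-165,8),D(70,568)),("side",(77,165,18),D(405,119)),("side",(77,-165,8),D(549,450))]
rk[6]=("side",(77,165,8),D(408,122))
bl=[("scene",(-50,46,16),S(450,170)),("scene",(-50,-46,16),S(337,188)),("scene",(50,46,16),S(486,266)),("scene",(50,-46,16),S(364,291)),
("side",(-50,46,16),D(243,151)),("side",(50,46,16),D(369,127)),("side",(50,-46,16),D(398,208)),("side",(-50,-46,16),D(264,230)),
("scene",(8,23,16),S(438,224)),("scene",(8,-23,16),S(386,237)),("scene",(-28,23,16),S(426,195)),("scene",(-28,-23,16),S(374,205))]
# patch 36(x)x46(y) centred -10
def fit(L,z,x0):
    f=lambda v:np.concatenate([proj(C[n],pose(v,P,z))[0]-uv for n,P,uv in L])
    s=least_squares(f,x0,loss='soft_l1'); print(s.x.round(3),np.round(f(s.x).reshape(-1,2),1).tolist()); return s.x
best=fit(rk,0,[500,100,.1]); b=fit(bl,8,[560,180,.1])
d=b-best;c,s=np.cos(best[2]),np.sin(best[2])
print("blue in rack",c*d[0]+s*d[1],-s*d[0]+c*d[1],d[2])
np.save("fit.npy",np.array([best,b]))
for n in C:
    im=C[n]["image"][:,:,::-1].copy(); im=cv2.resize(im,None,fx=1.5,fy=1.5)
    def dr(v,P,z,col): cv2.polylines(im,[np.int32(np.round(proj(C[n],pose(v,P,z))*1.5))],True,col,1)
    dr(best,[(-215,165,8),(-215,-165,8),(77,-165,8),(77,165,8)],0,(0,255,0))
    dr(best,[(-185,165,8),(-185,-165,8)],0,(255,255,0))
    dr(b,[(-50,46,16),(-50,-46,16),(50,-46,16),(50,46,16)],8,(0,255,255))
    dr(b,[(-28,23,16),(-28,-23,16),(8,-23,16),(8,23,16)],8,(0,255,255))
    cv2.imwrite(f"pics/ov_{n}.png",im[100:600,100:600])
E
```

```text
[ 6.33428e+02  1.05620e+01 -1.53000e-01] [[0.5, -1.5], [-0.2, -1.2], [1.5, 0.1], [-1.7, 2.0], [-0.5, 0.1], [-0.8, 0.1], [0.1, -0.8], [1.1, 0.0]]
[640.941 112.212 -12.723] [[0.4, -1.3], [-0.5, -0.2], [0.1, -0.2], [-0.6, -0.4], [-0.4, -0.5], [0.5, -0.4], [1.2, -1.2], [0.1, 0.6], [1.2, 1.4], [-1.8, 0.8], [1.3, -1.0], [-1.1, -0.7]]
blue in rack -8.016128385455835 101.61164618290132 -12.570988886901084
```

View pics/ov_scene.png

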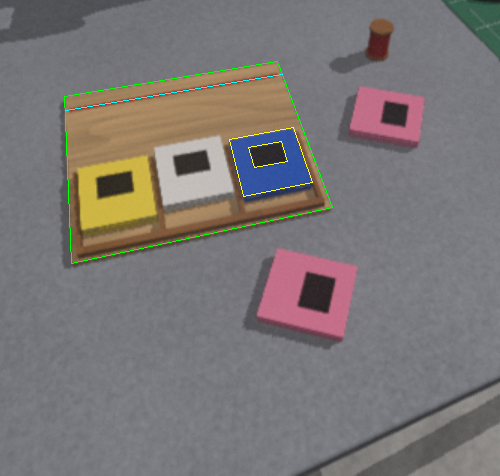

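View pics/ov_side.png

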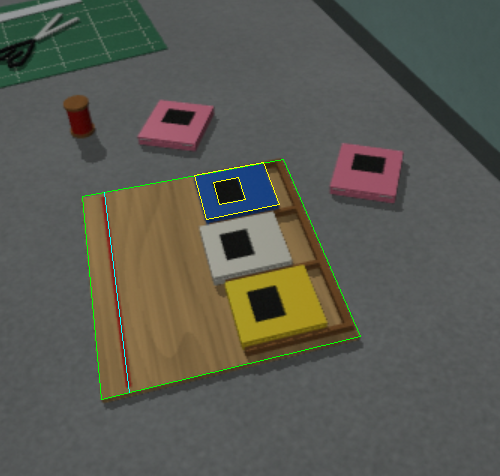

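Run:
```python
from plant import r
from h import *
s=r.sense();R=Ro.from_euler('xyz',s["orientation"]).as_matrix();print(R.round(3),s["eef_pos"],s["time_s"],s["wrist_force"])
yr=-.155
for sg in(1,-1):
    y=sg*np.array([-np.sin(yr),np.cos(yr),0]);x=np.array([0,0,-1.]);T=np.c_[x,y,np.cross(x,y)]
    print(sg,np.degrees(Ro.from_matrix(T@R.T).as_rotvec()))
b=np.load("fit.npy")[1];P=pose(b,(-10,0,24))[0];print(P,(P-s["eef_pos"])/10)
```

```text
[[ 0.     0.237  0.972]
 [ 0.     0.972 -0.237]
 [-1.     0.    -0.   ]] [136.00668983 558.6873691  231.35456197] 0.85 [0.02222116 0.82225607 0.46600448]
1 [-5.98922125e-03  1.03077143e-03  4.80171608e+00]
-1 [ 1.57686270e-03  9.16224427e-03 -1.75198284e+02]
[631.06446014 113.77683953  24.        ] [ 49.50577703 -44.49105296 -20.7354562 ]
```

Emit:
{"api": "play_rows", "payload": {
  "steps": [0,0,0.5,3,-2.7,0,-1,0,0,1,6,-5.4,0,-1,0,0,1.5,9,-8.1,0,-1,0,0,2,12,-10.8,0,-1,0,0,2.5,15,-13.5,0,-1,0,0,3,18,-16.2,0,-1,0,0,3.5,21,-18.9,0,-1,0,0,4,24,-21.6,-1,-1,0,0,4.4,27,-24.3,-2,-1,0,0,4.8,30,-27,-3,-1,0,0,4.8,33,-29.7,-4,-1,0,0,4.8,36,-32.4,-5,-1,0,0,4.8,39,-35.1,-6,-1,0,0,4.8,42,-37.8,-8,-1,0,0,4.8,45,-40.5,-10,-1,0,0,4.8,48,-43,-12,-1,0,0,4.8,49.5,-44.5,-14,-1,0,0,4.8,49.5,-44.5,-15,-1,0,0,4.8,49.5,-44.5,-15,-1,0,0,4.8,49.5,-44.5,-15,-1],
  "newtons": 40
}}

```text
time_s: 2.85
eef_pos: [630.5, 114.5, 81.8]
orientation: [1.924, 1.57, 1.769]
wrist_force: [0.0, 0.5, -0.8]
finger_gap: 0.1
```

Run:
```python
from plant import r,capture
from h import *
s=r.sense();R=Ro.from_euler('xyz',s["orientation"]).as_matrix();print(R.round(3),s["eef_pos"],s["wrist_force"])
w=capture("wrist");sc=capture("side")
a=w["image"][:,:,::-1];b=sc["image"][:,:,::-1]
cv2.imwrite("pics/hov.png",np.vstack([cv2.resize(a,(400,300)),cv2.resize(b[110:350,100:420],(400,300))]))
```

```text
[[-0.     0.154  0.988]
 [ 0.     0.988 -0.154]
 [-1.     0.    -0.   ]] [630.50452777 114.53462491  81.82860928] [ 0.04737722  0.45860754 -0.80734538]
```

View pics/hov.png

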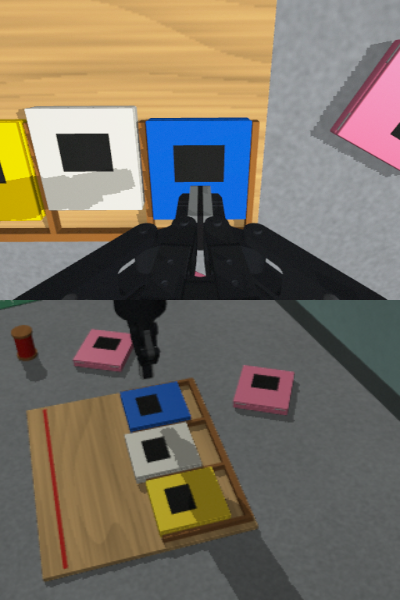

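The fingers are shut and centred over the patch on the blue case, square to the board. I'll lower them gently and watch the force.

Emit:
{"api": "play_rows", "payload": {
  "steps": [0,0,0,0,0,-1.5,-1,0,0,0,0,0,-3,-1,0,0,0,0,0,-4.2,-1,0,0,0,0,0,-5.0,-1,0,0,0,0,0,-5.4,-1,0,0,0,0,0,-5.6,-1,0,0,0,0,0,-5.6,-1]
}}

```text
time_s: 3.65
eef_pos: [631.1, 114.8, 26.8]
orientation: [0.45, 1.569, 0.296]
wrist_force: [-0.2, 0.4, 0.4]
finger_gap: 0.0
```

Emit:
{"api": "play_rows", "payload": {
  "steps": [0,0,0,0,0,-0.1,-1,0,0,0,0,0,-0.2,-1,0,0,0,0,0,-0.3,-1,0,0,0,0,0,-0.3,-1]
}}

```text
time_s: 4.05
eef_pos: [631.4, 114.9, 24.1]
orientation: [0.416, 1.568, 0.263]
wrist_force: [-1.0, 0.4, 0.4]
finger_gap: 0.2
```

Emit:
{"api": "play_rows", "payload": {
  "steps": [0,0,0,0,0,-0.1,-1,0,0,0,0,0,-0.2,-1,0,0,0,0,0,-0.2,-1]
}}

```text
time_s: 4.35
eef_pos: [631.9, 114.9, 24.1]
orientation: [0.379, 1.566, 0.225]
wrist_force: [-1.7, -1.0, 9.7]
finger_gap: 0.4
```

Emit:
{"api": "play_rows", "payload": {
  "steps": [0,0,0,0,0,-0.25,-1,0,0,0,-0.4,0.06,-0.25,-1,0,0,0,-1.0,0.15,-0.25,-1,0,0,0,-1.6,0.25,-0.25,-1,0,0,0,-2.2,0.34,-0.25,-1,0,0,0,-2.8,0.44,-0.25,-1,0,0,0,-3.4,0.53,-0.25,-1,0,0,0,-4.0,0.62,-0.25,-1,0,0,0,-4.6,0.72,-0.25,-1,0,0,0,-5.2,0.81,-0.25,-1,0,0,0,-5.7,0.89,-0.25,-1,0,0,0,-5.9,0.92,-0.25,-1,0,0,0,-5.9,0.92,-0.25,-1]
}}

```text
time_s: 5.65
eef_pos: [575.5, 124.6, 24.0]
orientation: [0.351, 1.559, 0.198]
wrist_force: [0.8, -0.3, 9.5]
finger_gap: -0.1
```

Run:
```python
from plant import r,capture
from h import *
a=capture("scene")["image"][:,:,::-1];b=capture("side")["image"][:,:,::-1]
cv2.imwrite("pics/mid.png",np.vstack([cv2.resize(a[90:270,100:340],(400,300)),cv2.resize(b[140:335,115:375],(400,300))]))
```

```text
(no output)
```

View pics/mid.png

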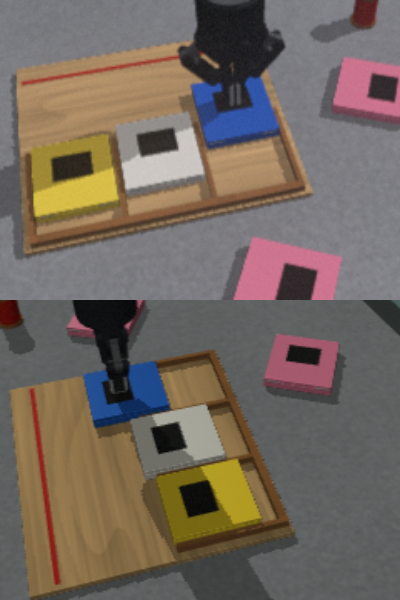

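The case is following the fingers flat and straight, about 57 mm so far. Yellow and white haven't moved.

Emit:
{"api": "play_rows", "payload": {
  "steps": [0,0,0,-0.2,0.03,-0.25,-1,0,0,0,-0.7,0.11,-0.25,-1,0,0,0,-1.3,0.2,-0.25,-1,0,0,0,-1.9,0.3,-0.25,-1,0,0,0,-2.5,0.39,-0.25,-1,0,0,0,-3.1,0.48,-0.25,-1,0,0,0,-3.7,0.58,-0.25,-1,0,0,0,-4.3,0.67,-0.25,-1,0,0,0,-4.9,0.76,-0.25,-1,0,0,0,-5.5,0.86,-0.25,-1,0,0,0,-6.1,0.95,-0.25,-1,0,0,0,-6.7,1.04,-0.25,-1,0,0,0,-7.0,1.09,-0.25,-1,0,0,0,-7.2,1.1,-0.25,-1,0,0,0,-7.2,1.1,-0.25,-1]
}}

```text
time_s: 7.25
eef_pos: [506.8, 136.4, 24.1]
orientation: [0.368, 1.551, 0.215]
wrist_force: [2.3, 0.2, 11.2]
finger_gap: -0.1
```

Run:
```python
from plant import r,capture
from h import *
a=capture("scene");b=capture("side")
v=np.load("fit.npy")[0]
im=[]
for c in(a,b):
    i=cv2.resize(c["image"][:,:,::-1],None,fx=2,fy=2)
    # expected outline of the case top at rack x=-135,y=102
    p=proj(c,pose(v,[(-185,148,24),(-185,56,24),(-85,56,24),(-85,148,24)]))*2
    cv2.polylines(i,[np.int32(p)],True,(0,255,255),1); im.append(i)
cv2.imwrite("pics/end1.png",np.vstack([im[0][160:460,200:660],im[1][280:580,200:660]]))
```

```text
(no output)
```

View pics/end1.png

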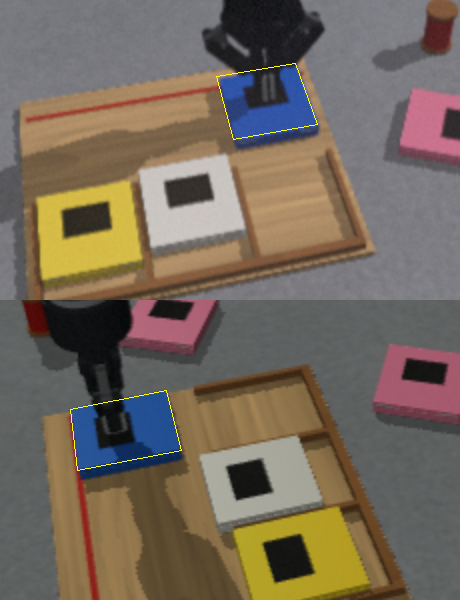

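The case matches the target outline, drawn for its front edge at the red line, in both views. I'll lift straight off.

Emit:
{"api": "play_rows", "payload": {
  "steps": [0,0,0,0,0,0.1,-1,0,0,0,0,0,0.5,-1,0,0,0,0,0,2,-1,0,0,0,0,0,5,-1,0,0,0,0,0,9,-1,0,0,0,0,0,13,-1,0,0,0,0,0,16,-1,0,0,0,0,0,16,-1,0,0,0,0,0,16,-1]
}}

```text
time_s: 8.25
eef_pos: [506.5, 136.3, 184.2]
orientation: [0.371, 1.551, 0.217]
wrist_force: [0.0, -0.8, 0.1]
finger_gap: -0.0
```

Run:
```python
from plant import r,capture
from h import *
a=capture("scene");b=capture("side")
v=np.load("fit.npy")[0];print(r.sense()["eef_pos"],r.sense()["wrist_force"])
im=[]
for c in(a,b):
    i=cv2.resize(c["image"][:,:,::-1],None,fx=2,fy=2)
    p=proj(c,pose(v,[(-185,148,24),(-185,56,24),(-85,56,24),(-85,148,24)]))*2
    cv2.polylines(i,[np.int32(p)],True,(0,255,255),1); im.append(i)
cv2.imwrite("pics/end2.png",np.vstack([im[0][160:460,200:660],im[1][280:580,200:660]]))
```

```text
[505.70926299 136.146418   182.57593069] [-0.03664907  0.1031156   0.05138779]
```

View pics/end2.png

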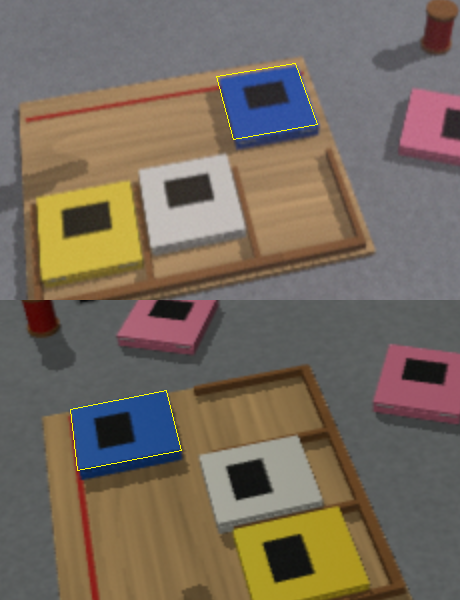

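The blue case lies flat with its front edge at the red line, within about 2 mm of the outline. The gripper is clear of everything, and yellow and white are in their bays.

```bash
python3 -c "
from plant import hand_in
print(hand_in())"
```

```text
the job is handed in; nothing more can be done
None
```

The blue case is drawn straight out of the left bay to the red line and released, and the job is handed in at about 8.4 s. No verdict is reported.

- **Move:** I pressed shut fingertips on the grip patch with about 10 N. The case then slid about 127 mm along the board, and I lifted straight off.
- **Final pictures:** In the scene and side views the case matches the outline for its front edge on the line, within a few mm. It lies flat and square.
- **Bystanders:** Yellow and white showed no visible movement. I checked them by eye, not by measurement.
- **Gripper:** It ended about 16 cm above the case with close to zero force on the wrist.
- **Deviations:** The arm fell about 3 mm short of the first draw command, and I made that up in the second. The tool tilted about 1° while pressing, with no visible effect. No checks failed.

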